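# Clip down the gasketed lid of a die keeper box

### The arm

A 6-joint arm with a two-finger parallel gripper is mounted at the origin on a cart in front of the work surface, level with it; the furniture and walls round the work are solid. World frame = base frame: x ahead of the robot, y to its left, z up, the work surface at z = 0. Lengths are in m, angles in rad, forces in N, time in s.
With the tool pointing down it reaches from about 0.275 to 1 m from the base axis. Payload 8.4 kg.
Tool frame: the origin (TCP) lies on the centre line of the jaws, within the pads' length; the fingertips stand 17 mm ahead of it and the grasp point (between the pads) lies 2 mm behind it (bot.tcp_to_tips is the y of the fingertips in the tool frame, in m); y points along the fingers, z is the direction in which the jaws open and shut, and the axes are right-handed (so a half turn about y gives the same grasp; the last joint's range is limited). The gripper opens to 85 mm and grips with 20 to 120 N. Pads are 22 mm wide; open, the fingers measure 114 mm over their backs; the gripper's body (76 mm by 85 mm) begins 54 mm behind the grasp point. The pads swing forward as they close: fully open they stand 13 mm farther back than shut.
Start: joints at [-1.302, 0.353, 1.633, -0, 1.155, -0.002], TCP at [0.167, -0.602, 0.248] pointing down, gripper open.
Joint ranges: [-2.63, 2.63], [-0.92, 2.1], [0.06, 2.66], [-1.3, 4.44], [0, 2.69], [-3.02, 3.02]. Speed limits (rad/s): [2.22, 2.22, 2.79, 3.14, 3.14, 3.14].

### API

Orientations are given as a unit quaternion [x, y, z, w].
In Python, from workcell import bot, hand, kinematics, get_obs, vision, hand_in gives the robot as it stands. The module is installed in compiled form; this text tells all that it offers. Calls block until the motion is done:
- bot.reach(position, orientation): joint-space move of the TCP to a pose.
- bot.servo_line(position, ori=None, velocity=0.15): straight line of the TCP; ori=None keeps the orientation; velocity is the mean speed in m/s.
- bot.goto_joints(angles): joint-space move.
- hand.move_gripper(opening, strength=None): finger opening in m; strength is the grip in N (None keeps the last); returns when the fingers have stopped.
- bot.dwell(seconds).
- kinematics.solve_ik(position, orientation): joint angles nearest the present ones, or None.
- get_obs(): the state.
- vision.read_camera(name): name is "side" or "top"; returns a dict with "frame" (384x512x3 uint8, red, green, blue), "intrinsics" (3x3 intrinsics, pixels), "dist" ([k1, k2, p1, p2, k3] as OpenCV has them; the pictures are not rectified), "view" (4x4, takes a point from world to camera coordinates). Camera axes: x right, y down, z forward; pixel columns grow to the right and rows downward; lengths in m; the calibration is good to about 2 mm. A picture is of the moment at which its call begins. There is no depth.
A pose or a line that the arm cannot do raises bot.IKError and nothing moves.
- hand_in(): hands the job in, once; it reports no verdict.
The state is a dict: "time_s": time; "joint_pos": joint angles; "joint_vel": joint speeds; "joint_efforts": joint torques, N m; "position": TCP position; "orientation": TCP orientation; "wrist_force": force on the tool from outside, world axes, zero at the start; "ft_torque": the same for the moment, N m; "gripper_width": finger opening in m.
Only numpy, scipy, OpenCV 4.12 (cv2) and the standard library are available. Lean on these libraries where they do the work, as an engineer would, in place of code of your own. Each camera call takes 0.05 s, during which the arm holds its last target. There are 200 camera calls.

### The job

Close the clear keeper box so that the steel pellet die inside stays dry: set the loose lid squarely on it, then press the four lid clips down over the rim until each clicks home, in opposite-corner order (a first clip and the one diagonally across from it, and only then the other two) so that the gasket is drawn down evenly. Press each clip only as hard as it takes to click, since they are brittle, keep the box where it stands, and leave the other things on the bench alone.

Things in the scene. Friction and masses are not known exactly. Their poses are not given: they have to be found in the camera images.
- keeper_box: Clear plastic keeper box, open on top, with a steel die, a punch and a crucible inside; stands loose on a black rubber bench mat whose top is 2 to 8 mm above the worktop, differing from run to run, 1.4 to 1.9 kg in all. 132 x 92 x 60 mm overall; origin at the centre of its underside, x along its long side, z up.
- box_rim (a point): Centre of the box's mouth, level with the rim's top face, 60 mm above the box's origin; axes as the box. The mouth is 112 x 72 mm. Round it runs a rim flange 6 mm thick with outer edges at x = +-66 and y = +-46 mm, over which the lid clips hook.
- lid: Loose grey lid, 0.25 to 0.4 kg, lying right way up on the worktop. Plate 128 x 82 x 5 mm; origin at the centre of the plate's underside (14 mm above the worktop at the start), x along its long side, z up. A springy black gasket stands 3 mm below the plate's edge, so put on loosely the lid rests with its origin about 63 mm above the box's origin; clipped down, about 62 mm.
- lid_handle (a point): Centre of the bar of the lid's bridge handle, 26.5 mm above the lid's origin, axes as the lid. The bar is 62 mm long (lid x), 16 mm wide (lid y) and 11 mm high; take it across its 16 mm width, at its middle, where no flap is near. Below it the lid's top is 20 mm lower.
- lid_spigot (a point): Centre between the lower ends of the lid's four locating corners, 14 mm below the lid's origin, axes as the lid. The corners have an outline of 110 x 70 mm, with ball-shaped lower ends of 6 mm radius, and drop into the box's mouth with 1 mm of play on each side; either way round (half a turn) fits.
- clip_a (a joint): Angle (rad) of clip a, the white flap at the +x, +y corner of the lid (lid frame); its diagonal partner is clip c. 0 = flat, snapped home; grows as the flap swings up, 0.35 to 0.75 at the start. Stiff hinge: stays where left. The flap, 28 mm wide (lid x), 22 mm long, turns on a pin at y = +28 mm, 7.5 mm above the lid's origin; a springy hooked skirt 20 mm deep hangs from its outer end.
- clip_a_rib (a point): Top of clip a's thumb rib, 12 mm out from the pin, where to press; with the flap flat it is at (+36, +40, +13) mm in the lid frame; it turns with the flap. Rib 28 mm long, 8 mm wide, 4 mm proud. Pressed straight down, the hook meets the rim's outer edge, its skirt bends and the gasket yields: force climbs to some 11 to 17 N over the last 4 mm, then it clicks home (see the other ribs).
- clip_b (a joint): Angle (rad) of clip b, the white flap at the -x, +y corner of the lid (lid frame); its diagonal partner is clip d. 0 = flat, snapped home; grows as the flap swings up, 0.35 to 0.75 at the start. Stiff hinge: stays where left. Pin parallel to lid x at y = +28 mm; otherwise like clip a.
- clip_b_rib (a point): Top of clip b's thumb rib, 12 mm out from the pin, where to press; with the flap flat it is at (-36, +40, +13) mm in the lid frame; it turns with the flap. When the hook clicks under the rim the force drops for about 1 mm; then the flap is hard on its stop and the force climbs steeply. Released before the click, the flap springs back up a little.
- clip_c (a joint): Angle (rad) of clip c, the white flap at the -x, -y corner of the lid (lid frame); its diagonal partner is clip a. 0 = flat, snapped home; grows as the flap swings up, 0.35 to 0.75 at the start. Stiff hinge: stays where left. Pin parallel to lid x at y = -28 mm; otherwise like clip a.
- clip_c_rib (a point): Top of clip c's thumb rib, 12 mm out from the pin, where to press; with the flap flat it is at (-36, -40, +13) mm in the lid frame; it turns with the flap. More than 25 N on a clip counts as damage. Pressing outside the hook, beyond 46 mm from the lid's middle line, would lift the lid.
- clip_d (a joint): Angle (rad) of clip d, the white flap at the +x, -y corner of the lid (lid frame); its diagonal partner is clip b. 0 = flat, snapped home; grows as the flap swings up, 0.35 to 0.75 at the start. Stiff hinge: stays where left. Pin parallel to lid x at y = -28 mm; otherwise like clip a.
- clip_d_rib (a point): Top of clip d's thumb rib, 12 mm out from the pin, where to press; with the flap flat it is at (+36, -40, +13) mm in the lid frame; it turns with the flap. All four clips behave alike; small differences in friction change the force needed.
- ring_tin: Bystander: flat round metal tin, 66 mm across and 21 mm high, beyond the box; origin at the centre of its underside.
- benzoic: Bystander: amber glass jar with black cap, 58 mm across and 104 mm high, beyond the lid and box; origin at the centre of its underside.

How it is judged:
On the way, in this order (a step that is already met when the one before it is completed fails the run):
1. the lid sits squarely in the mouth of the box, all four clips still up (horizontal distance between lid and keeper_box below 0.003 m and z of lid in the frame of keeper_box between 0.0605 and 0.0637 m and angle between the x axis of lid and the x axis of keeper_box, either way round below 0.06 rad and angle between lid's own z axis and vertical below 0.03 rad and value of joint each of clip_a, clip_b, clip_c, clip_d above 0.2 rad), for 0.2 s.
2. two diagonally opposite clips are snapped home while the other two are still up (((value of joint each of clip_a, clip_c below 0.04 rad and value of joint each of clip_b, clip_d above 0.2 rad) or (value of joint each of clip_b, clip_d below 0.04 rad and value of joint each of clip_a, clip_c above 0.2 rad))), for 0.2 s.
3. all four clips are snapped home (value of joint each of clip_a, clip_b, clip_c, clip_d below 0.04 rad), for 0.2 s.
At the end, for the whole second after the job is handed in: The lid sits level in the mouth of the upright box (within 3 mm of centre, 0.06 rad of square, tilt under 0.03 rad), its underside drawn down to 60.5 to 62.9 mm above the box's underside, all four clips within 0.04 rad of flat, and box and lid at rest (all of step 3 and horizontal distance between lid and keeper_box below 0.003 m and z of lid in the frame of keeper_box between 0.0605 and 0.0629 m and angle between the x axis of lid and the x axis of keeper_box, either way round below 0.06 rad and angle between each of lid, keeper_box's own z axis and vertical below 0.03 rad and linear speed of each of keeper_box, lid below 0.02 m/s); the robot touches nothing.
It fails at once if a clip is pressed with more than 25 N (contact force between any of the fingers, the arm and clip_a above 25 N or contact force between any of the fingers, the arm and clip_b above 25 N or contact force between any of the fingers, the arm and clip_c above 25 N or contact force between any of the fingers, the arm and clip_d above 25 N).
It fails at once if the box is pushed more than 25 mm from where it stood (distance of keeper_box from where it was at the start of the episode above 0.025 m).
It fails at once if another thing on the bench is moved by more than 20 mm (distance of any of ring_tin, benzoic from where it was at the start of the episode above 0.02 m).
It also fails if it takes over 67 s, if anything falls off the work surface, if the arm or the gripper's body presses on something with over 40 N, if the wrist force passes 120 N, or if a joint passes its speed limit or range.

## Working session

There is one attempt and no reset: what is moved stays moved. The work goes in short steps, each a Python script; the robot and the scene stay as the last script left them, time stands still between calls to the robot, and variables do not carry over. Pictures are saved under pics/ and viewed, about 8 in all and at most 12, crops included, and the job is handed in when it is done.

```bash
mkdir -p pics
python3 - <<'E'
from workcell import *
import cv2, numpy as np
for n in("top","side"):
    c=vision.read_camera(n); cv2.imwrite(f"pics/{n}0.png",c["frame"][:,:,::-1]); np.savez(f"{n}0.npz",**c)
    print(n,c["intrinsics"].round(1).tolist(),c["dist"],c["view"].round(3).tolist())
o=get_obs();print(o)
E
```

```text
top [[474.0, 0.0, 252.0], [0.0, 474.0, 193.6], [0.0, 0.0, 1.0]] [0.06289293 0.         0.         0.         0.        ] [[0.007, -1.0, 0.027, -0.366], [-0.989, -0.011, -0.147, 0.555], [0.147, -0.026, -0.989, 0.824], [0.0, 0.0, 0.0, 1.0]]
side [[356.6, 0.0, 249.5], [0.0, 356.6, 191.3], [0.0, 0.0, 1.0]] [-0.10733132  0.          0.          0.          0.        ] [[-0.975, -0.221, -0.011, 0.487], [-0.112, 0.537, -0.836, 0.307], [0.191, -0.814, -0.548, 0.485], [0.0, 0.0, 0.0, 1.0]]
{'time_s': 0.1, 'joint_pos': array([-1.30239756e+00,  3.53596353e-01,  1.63406273e+00, -3.08994144e-05,
        1.15523829e+00, -2.38492192e-03]), 'joint_vel': array([-0.00045163,  0.00022211, -0.00150296,  0.00055015, -0.00124919,
       -0.000156  ]), 'joint_efforts': array([-6.62423963e-05, -6.06357193e+01, -3.42819786e+01,  1.78893691e-05,
        3.91371883e-03,  3.08632889e-05]), 'position': array([ 0.16706764, -0.60181972,  0.24762458]), 'orientation': array([-0.0955197 ,  0.70109085, -0.70017907,  0.09537755]), 'wrist_force': array([ 0.06383522, -0.46039374, -0.03868988]), 'ft_torque': array([ 0.03580867,  0.03625195, -0.02109621]), 'gripper_width': 0.08552837598036532}
```

View pics/top0.png

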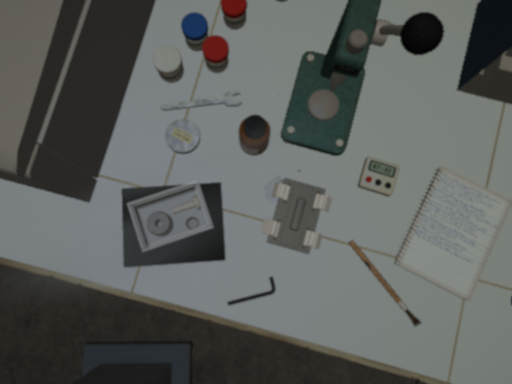

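View pics/side0.png

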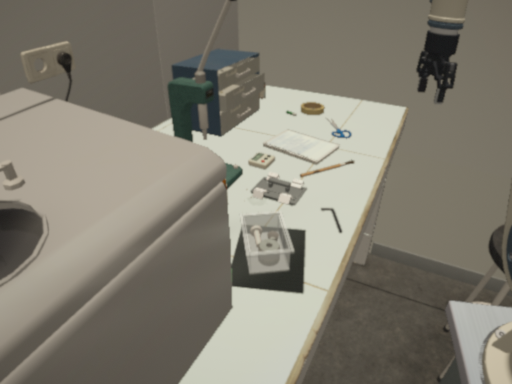

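The top view shows the open box on its mat around (171,216). The lid, with four white flaps, is around (297,215), with its handle running roughly from (301,200) to (293,228). The jar is at (255,133) and the tin at (183,135). I'll enlarge the box and lid.

Run:
```python
import cv2, numpy as np
t=cv2.imread("pics/top0.png"); s=cv2.imread("pics/side0.png")
a=cv2.resize(t[165:275,115:345],None,fx=3.4,fy=3.4,interpolation=cv2.INTER_CUBIC)
a=cv2.convertScaleAbs(a,alpha=1.4)
cv2.imwrite("pics/c_top.png",a)
b=s[160:290,220:330]
b=cv2.resize(b,None,fx=4.5,fy=4.5,interpolation=cv2.INTER_CUBIC); cv2.imwrite("pics/c_side.png",b)
```

```text
(no output)
```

View pics/c_top.png

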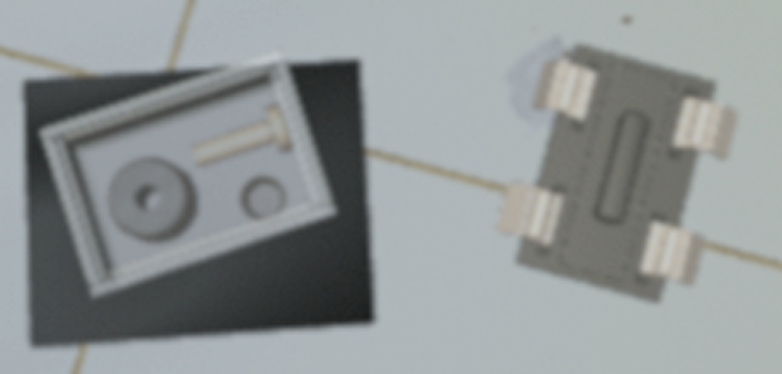

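View pics/c_side.png

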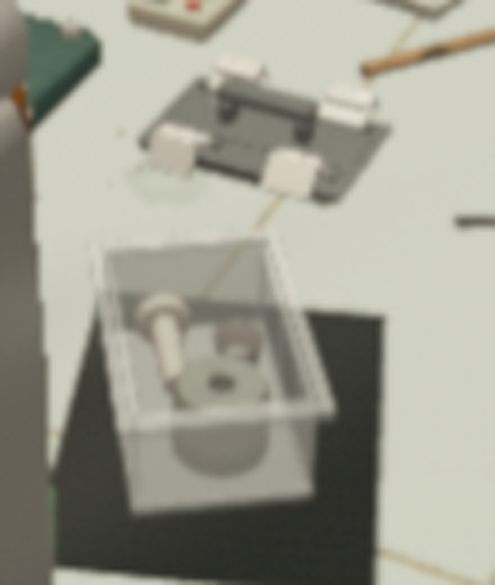

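The crops show these corners (crop pixels):
- **Rim, top view:** (39,131), (283,56), (337,212), (94,298).
- **Lid plate, top view:** (573,44), (716,82), (660,303), (517,263).
- **Handle bar ends, top view:** (634,112) and (607,222).
- **Rim, side view:** (93,241), (272,236), (335,414), (125,420).

Next I'll cast rays and check the sizes.

```bash
cat > h.py <<'E'
import numpy as np, cv2
from scipy.spatial.transform import Rotation as R
def rays(c,px):
    p=cv2.undistortPoints(np.array(px,float).reshape(-1,1,2),c["intrinsics"],c["dist"]).reshape(-1,2)
    V=c["view"]; d=np.c_[p,np.ones(len(p))]@V[:3,:3]; return -V[:3,:3].T@V[:3,3],d
def plane(c,px,z):
    o,d=rays(c,px); return o+d*((z-o[2])/d[:,2])[:,None]
def tri(c1,p1,c2,p2):
    o1,d1=rays(c1,p1); o2,d2=rays(c2,p2); out=[]
    for a,b in zip(d1,d2):
        s=np.linalg.lstsq(np.c_[a,-b],o2-o1,rcond=None)[0]; x,y=o1+a*s[0],o2+b*s[1]; out.append(np.r_[(x+y)/2,np.linalg.norm(x-y)])
    return np.array(out)
def proj(c,P):
    P=np.atleast_2d(P).astype(float)
    return cv2.projectPoints(P,cv2.Rodrigues(c["view"][:3,:3])[0],c["view"][:3,3],c["intrinsics"],c["dist"])[0].reshape(-1,2)
def refine(c,px,half=4):
    """move quad corners to the intersections of lines fitted to the strongest gradients near its edges"""
    g=cv2.GaussianBlur(cv2.cvtColor(c["frame"],cv2.COLOR_RGB2GRAY).astype(np.float32),(0,0),.7); L=[]; px=np.array(px,float); t=np.arange(-half,half+.1,.2)
    for a,b in zip(px,np.roll(px,-1,0)):
        u=(b-a)/np.linalg.norm(b-a); n=np.array([-u[1],u[0]]); pts=[]
        for s in np.linspace(.08,.92,40):
            q=(a+s*(b-a)+t[:,None]*n).astype(np.float32)
            v=cv2.remap(g,q[:,0][None].copy(),q[:,1][None].copy(),cv2.INTER_LINEAR)[0]
            pts.append(q[np.argmax(abs(np.gradient(v)))])
        L.append(cv2.fitLine(np.array(pts),cv2.DIST_HUBER,0,.01,.01).ravel())
    out=[]
    for l,m in zip(np.roll(L,1,0),L):
        s=np.linalg.solve(np.c_[l[:2],-m[:2]],m[2:]-l[2:]); out.append(l[2:]+s[0]*l[:2])
    return np.array(out)
def quad(P):
    """centre, long-axis yaw, side lengths (0-1,1-2,2-3,3-0)"""
    P=np.array(P)[:,:2]; e=np.roll(P,-1,0)-P; l=np.linalg.norm(e,axis=1)
    k=0 if l[0]+l[2]>l[1]+l[3] else 1; v=e[k]-e[k+2]
    return P.mean(0),np.arctan2(v[1],v[0]),l
def ld(n): return dict(np.load(n))
E
python3 - <<'E'
from h import *
np.set_printoptions(precision=4,suppress=True)
T,S=ld("top0.npz"),ld("side0.npz")
f=lambda a,s,o:(np.array(a)+.5)/s-.5+np.array(o)
rt=f([(39,131),(283,56),(337,212),(94,298)],3.4,(115,165)); lt=f([(573,44),(716,82),(660,303),(517,263)],3.4,(115,165)); ht=f([(634,112),(607,222)],3.4,(115,165))
rs=f([(335,414),(125,420),(93,241),(272,236)],4.5,(220,160))
print("cams",rays(T,rt)[0],rays(S,rs)[0])
# box corners in top: order left(world +y)...; match side by projection
print("proj rim into side",proj(S,plane(T,rt,.065)),"\n",rs)
for P in(rt,refine(T,rt,2.5)): print("rim",P.ravel(),quad(plane(T,P,.065)))
for P in(lt,refine(T,lt,2.5)): print("lid",quad(plane(T,P,.019)))
H=plane(T,ht,.046);d=H[0]-H[1];print("handle",H.mean(0),np.arctan2(d[1],d[0]),np.linalg.norm(d))
E
```

```text
cams [ 0.4299 -0.3388  0.9066] [0.417  0.3375 0.5279]
proj rim into side [[246.6324 254.7159]
 [241.2978 212.7576]
 [280.8808 209.3653]
 [294.6259 249.786 ]] 
 [[294.0556 251.6111]
 [247.3889 252.9444]
 [240.2778 213.1667]
 [280.0556 212.0556]]
rim [126.1176 203.1765 197.8824 181.1176 213.7647 227.     142.2941 252.2941] (array([ 0.514 , -0.2165]), np.float64(-1.2372464328936652), array([0.1319, 0.0875, 0.1314, 0.0918]))
rim [125.6224 201.9588 197.9307 180.1216 213.5703 227.1523 141.736  252.155 ] (array([ 0.515 , -0.2159]), np.float64(-1.2423356662094585), array([0.1328, 0.0893, 0.1318, 0.0936]))
lid (array([ 0.5217, -0.4455]), np.float64(2.886516489107237), array([0.0827, 0.1272, 0.0812, 0.1264]))
lid (array([ 0.5221, -0.4449]), np.float64(2.926951800388618), array([0.0866, 0.1275, 0.0763, 0.1288]))
handle [ 0.5216 -0.4443  0.046 ] -0.24676853828508682 0.06141740979842734
```

Sizes agree with those given (rim about 132x92, plate 127x82, bar 61). The plan:
- **Lid:** centre (0.5217, -0.4446), yaw -0.25.
- **Box:** centre (0.5145, -0.216), yaw -1.24.

Grasping the lid and carrying it over the box now.

```bash
cat >> h.py <<'E'
def quat(phi):
    """tool down, jaw axis (tool z) at world angle phi"""
    y=np.array([0,0,-1.]); z=np.array([np.cos(phi),np.sin(phi),0]); return R.from_matrix(np.c_[np.cross(y,z),y,z]).as_quat()
E
python3 - <<'E'
from h import *; from workcell import *
np.set_printoptions(precision=4,suppress=True)
lid=np.array([.5217,-.4446]); box=np.array([.5145,-.216]); ly,by=-.25,-1.24
print("phi0",R.from_quat(get_obs()["orientation"]).as_matrix()[:,2], bot.tcp_to_tips)
for k in(1,-1):
  for m in (0,1,-1):
    print(k,m,kinematics.solve_ik([*lid,.2],quat(ly+k*np.pi/2)),kinematics.solve_ik([*box,.2],quat(by+m*np.pi+k*np.pi/2)))
E
```

```text
phi0 [ 0.2675 -0.9636 -0.0013] 0.017
1 0 [-0.708   0.4895  1.5361 -0.      1.116  -2.0288] [-0.4002  0.3022  1.8248 -0.      1.0146 -0.731 ]
1 1 [-0.708   0.4895  1.5361 -0.      1.116  -2.0288] [-0.4002  0.3022  1.8248 -0.      1.0146  2.4106]
1 -1 [-0.708   0.4895  1.5361 -0.      1.116  -2.0288] [-0.4002  0.3022  1.8248 -0.      1.0146  2.4106]
-1 0 [-0.708   0.4895  1.5361 -0.      1.116   1.1128] [-0.4002  0.3022  1.8248 -0.      1.0146  2.4106]
-1 1 [-0.708   0.4895  1.5361 -0.      1.116   1.1128] [-0.4002  0.3022  1.8248 -0.      1.0146 -0.731 ]
-1 -1 [-0.708   0.4895  1.5361 -0.      1.116   1.1128] [-0.4002  0.3022  1.8248 -0.      1.0146 -0.731 ]
```

Run:
```python
from h import *; from workcell import *
np.set_printoptions(precision=4,suppress=True)
lid=np.array([.5217,-.4446]); box=np.array([.5145,-.216]); ly,by=-.25,-1.24
q=quat(ly-np.pi/2)
hand.move_gripper(.05,40)
bot.reach([*lid,.15],q); bot.servo_line([*lid,.043],velocity=.08)
f0=get_obs(); print(f0["time_s"],f0["position"],f0["wrist_force"])
hand.move_gripper(0.0,40); o=get_obs(); print("w",o["gripper_width"],o["wrist_force"],o["position"])
bot.servo_line([*lid,.20],velocity=.15); o=get_obs(); print("lift",o["gripper_width"],o["wrist_force"],o["time_s"])
bot.reach([*box,.20],quat(by-np.pi/2)); bot.servo_line([*box,.135],velocity=.12); bot.dwell(.3)
o=get_obs(); print(o["position"],o["wrist_force"],o["ft_torque"],o["time_s"],o["gripper_width"])
for n in("top","side"):
    c=vision.read_camera(n); np.savez(f"{n}1.npz",**c)
T,S=ld("top1.npz"),ld("side1.npz")
a=cv2.resize(T["frame"][150:270,100:240],None,fx=4,fy=4,interpolation=cv2.INTER_CUBIC)
b=cv2.resize(S["frame"][130:290,210:325],None,fx=3,fy=3,interpolation=cv2.INTER_CUBIC)[:480]
w=np.zeros((480,560+b.shape[1],3),np.uint8); w[:480,:560]=a; w[:b.shape[0],560:]=b
w=w[:,:800]; cv2.imwrite("pics/carry.png",w[:,:,::-1])
```

```text
3.5083 [ 0.522  -0.4449  0.0436] [ 0.4576  1.2879 -0.6913]
w 0.014510609637220794 [-0.7874  0.3147  4.6795] [ 0.5219 -0.4448  0.0434]
lift 0.014956569040777785 [ 0.5211  0.1347 -2.3383] 5.1083
[ 0.5148 -0.2161  0.1357] [-0.2397 -0.2697 -2.4631] [-0.0605  0.0278  0.0163] 7.2833 0.01521950835290193
```

View pics/carry.png

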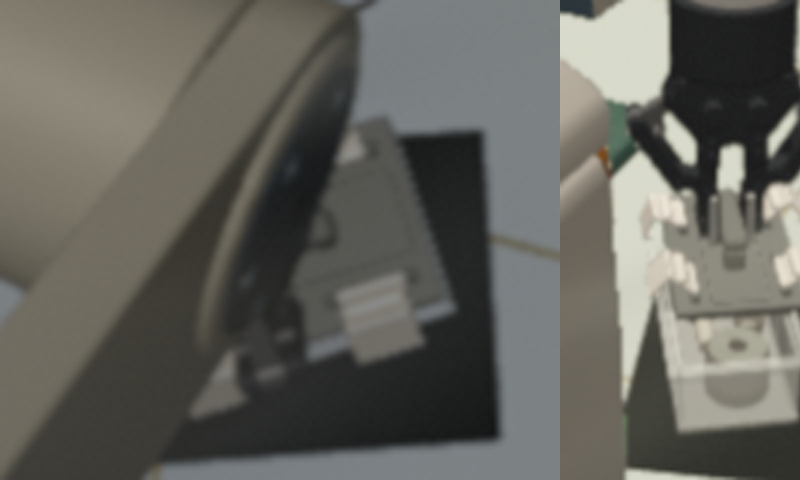

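The lid is held level over the box, with a grip width of 15 mm. Its -y end edge is visible in the top crop, from (387,117) to (455,307). I'll use that to check the offset along the bar.

Run:
```python
from h import *
np.set_printoptions(precision=4,suppress=True)
T=ld("top1.npz"); g=cv2.cvtColor(T["frame"],cv2.COLOR_RGB2GRAY).astype(np.float32)
c=np.array([.5148,-.2161]); u=np.array([np.cos(-1.24),np.sin(-1.24)]); v=np.array([-u[1],u[0]])
e=(np.array([(387,117),(455,307)])+.5)/4-.5+[100,150]
P=plane(T,e,.1113)[:,:2]-c; print("edge ends in tool frame (along, across)",P@u,P@v,"yaw",np.arctan2(*(P[1]-P[0])[::-1]), -1.24-np.pi/2)
# gradient along u on several lines across the edge
for z in(.1113,.1063):
  for y in(-.03,-.01,.0,.01,.03):
    s=np.arange(.05,.078,.0005); X=c+s[:,None]*u+y*v; q=proj(T,np.c_[X,np.full(len(s),z)]).astype(np.float32)
    I=cv2.remap(g,q[:,0][None].copy(),q[:,1][None].copy(),cv2.INTER_LINEAR)[0]; d=np.gradient(I); print(z,y,"edge at",s[np.argmin(d)],I[::8])
```

```text
edge ends in tool frame (along, across) [0.0651 0.0676] [ 0.0385 -0.0474] yaw -2.7813143150593325 -2.8107963267948968
0.1113 -0.03 edge at 0.06800000000000002 [112.1172  74.0078  82.2812  87.      80.5742  41.6328  37.8125]
0.1113 -0.01 edge at 0.06750000000000002 [87.332  87.1016 83.1445 84.1836 73.3086 37.8936 35.7119]
0.1113 0.0 edge at 0.06750000000000002 [86.5078 86.     83.0625 84.8945 67.7148 33.8203 32.7979]
0.1113 0.01 edge at 0.06650000000000002 [85.5625 85.7812 82.0605 84.4375 68.     31.7969 30.4707]
0.1113 0.03 edge at 0.052000000000000005 [124.2266  79.1719  79.3555  83.8682  82.8008  99.4922 117.4043]
0.1063 -0.03 edge at 0.06750000000000002 [107.9531  73.2646  83.25    86.8125  79.9551  40.6543  37.9688]
0.1063 -0.01 edge at 0.06700000000000002 [87.7871 87.     83.5312 84.6016 71.7188 37.041  35.3076]
0.1063 0.0 edge at 0.06700000000000002 [87.     86.1846 83.875  84.959  66.8564 34.3477 33.5312]
0.1063 0.01 edge at 0.06700000000000002 [85.3408 85.5898 81.6875 84.3438 66.5625 32.1562 30.4844]
0.1063 0.03 edge at 0.051500000000000004 [122.3164  76.2715  79.3086  84.0664  74.6445  83.3555 102.3223]
```

The -y end edge reads at about 67 mm, against 64 mm expected. That is either grasp offset or camera bias. I'll lower to just above the rim and look again, so lid and rim can be compared at nearly the same height in the same camera.

Run:
```python
from h import *; from workcell import *
np.set_printoptions(precision=4,suppress=True)
bot.servo_line([.5145,-.216,.117],velocity=.1); bot.dwell(.2)
o=get_obs(); print(o["position"],o["time_s"]); c=o["position"][:2]; zt=o["position"][2]-.0434+.019; print("lid top z",zt)
for n in("top","side"): np.savez(f"{n}2.npz",**vision.read_camera(n))
T,S=ld("top2.npz"),ld("side2.npz"); u=np.array([np.cos(-1.24),np.sin(-1.24)]); v=np.array([-u[1],u[0]])
def mk(C,name,x0,x1,y0,y1,k):
    im=C["frame"].copy(); im=cv2.resize(im[y0:y1,x0:x1],None,fx=k,fy=k,interpolation=cv2.INTER_CUBIC)
    Q=[c+a*u+b*v for a,b in((.064,.041),(.064,-.041),(-.064,-.041),(-.064,.041))]
    q=proj(C,[[*p,zt] for p in Q]); q=(q-[x0,y0]+.5)*k-.5
    for p in q: cv2.circle(im,tuple(int(i) for i in p.round()),2,(255,0,0),-1)
    print(name,q.round(0).tolist()); return im
a=mk(T,"top",150,240,160,260,5); b=mk(S,"side",225,305,175,275,5)
cv2.imwrite("pics/low.png",np.hstack([a,b])[:,:800,::-1]) if a.shape[0]==b.shape[0] else print(a.shape,b.shape)
```

```text
[ 0.5148 -0.2161  0.1174] 7.9167
lid top z 0.09304714997013357
top [[233.0, 100.0], [306.0, 324.0], [-56.0, 444.0], [-125.0, 215.0]]
side [[87.0, 139.0], [277.0, 125.0], [339.0, 320.0], [119.0, 338.0]]
```

View pics/low.png

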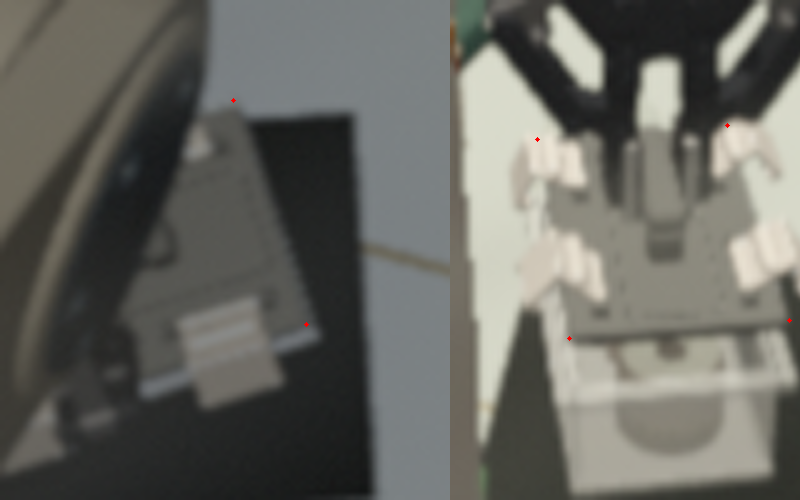

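The red dots are the lid corners predicted from the arm pose. The actual corners sit about (+7,+5) crop px away in the top view, so relative to the box, in the same camera, the lid is about 2.5 mm too far in -y and 1 mm in -x. The rim strip showing past the end edge agrees. I'll shift by (+1, +2.5) mm and descend under force watch.

Run:
```python
from h import *; from workcell import *
np.set_printoptions(precision=3,suppress=True)
x,y=.5155,-.2135
bot.servo_line([x,y,.117],velocity=.1); bot.dwell(.2); f0=get_obs()["wrist_force"]
z=.108; bot.servo_line([x,y,z],velocity=.05)
while z>.0925:
    z-=.001; bot.servo_line([x,y,z],velocity=.03); o=get_obs(); f=o["wrist_force"]-f0
    print(round(z,4),o["position"],f,o["ft_torque"],o["time_s"])
    if f[2]>5 or np.hypot(f[0],f[1])>6: break
```

```text
0.107 [ 0.516 -0.214  0.107] [ 0.174  0.295 -0.281] [0.03  0.042 0.009] 9.05
0.106 [ 0.515 -0.213  0.106] [-0.397  1.284  0.354] [0.005 0.024 0.03 ] 9.3
0.105 [ 0.515 -0.213  0.105] [-0.878  0.307  0.133] [0.001 0.02  0.046] 9.55
0.104 [ 0.515 -0.213  0.104] [-1.219  0.234  0.007] [0.006 0.097 0.03 ] 9.8
0.103 [ 0.515 -0.213  0.103] [-0.853  0.329  0.803] [ 0.003  0.024 -0.005] 10.05
0.102 [ 0.515 -0.214  0.102] [-0.712 -0.497 -0.154] [-0.019 -0.056  0.055] 10.3
0.101 [ 0.516 -0.214  0.101] [-0.703 -0.526  1.235] [-0.022  0.002  0.007] 10.55
0.1 [ 0.516 -0.214  0.1  ] [ 0.044 -0.485 -0.384] [-0.18  -0.103 -0.003] 10.8
0.099 [ 0.516 -0.214  0.099] [-0.416 -0.082  0.005] [-0.202 -0.074  0.065] 11.05
0.098 [ 0.516 -0.214  0.098] [-0.596 -0.685  0.243] [-0.195 -0.139  0.   ] 11.3
0.097 [ 0.516 -0.214  0.097] [-0.079 -1.326  0.187] [-0.283 -0.147  0.02 ] 11.55
0.096 [ 0.516 -0.214  0.096] [ 0.38  -2.031 -0.029] [-0.282 -0.097  0.052] 11.8
0.095 [ 0.516 -0.214  0.095] [-0.686 -0.582  4.546] [-0.245 -0.036  0.016] 12.05
0.094 [ 0.516 -0.214  0.095] [-3.02  -0.555 10.863] [-0.152  0.328  0.013] 12.3
```

Contact came at TCP z≈0.095, so the lid origin is at about 0.066. That puts the lid seated with a mat of roughly 3 mm; spigots caught on the rim would read at least 0.076. I'll release, back off and check.

Run:
```python
from h import *; from workcell import *
np.set_printoptions(precision=4,suppress=True)
x,y=.5155,-.2135
bot.servo_line([x,y,.0948],velocity=.03); o=get_obs(); print(o["position"],o["wrist_force"])
hand.move_gripper(.04); o=get_obs(); print(o["position"],o["wrist_force"],o["gripper_width"])
bot.servo_line([x,y,.20],velocity=.15); hand.move_gripper(0,40)
bot.reach([.42,-.36,.22],quat(-1.24-np.pi)); print(get_obs()["time_s"])
for n in("top","side"): np.savez(f"{n}3.npz",**vision.read_camera(n))
T,S=ld("top3.npz"),ld("side3.npz")
a=cv2.resize(T["frame"][160:270,115:235],None,fx=4,fy=4,interpolation=cv2.INTER_CUBIC)
b=cv2.resize(S["frame"][185:295,225:305],None,fx=4,fy=4,interpolation=cv2.INTER_CUBIC)
cv2.imwrite("pics/placed.png",np.hstack([a,b])[:,:800,::-1])
```

```text
[ 0.5157 -0.2136  0.0951] [-0.8861 -1.4702  5.2373]
[ 0.5153 -0.2133  0.0945] [ 0.8438 -0.0057 -0.4829] 0.0397346478105457
18.375
```

View pics/placed.png

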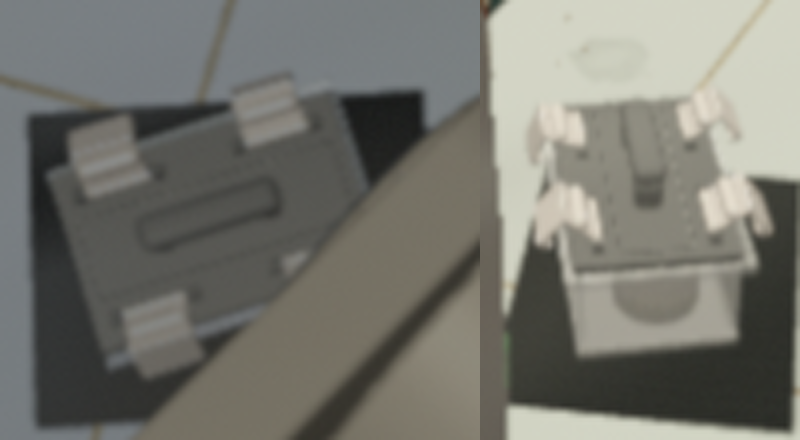

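The lid sits squarely in the mouth with all four flaps up. Now pressing the first diagonal: the clip at +u,+v, then the one at -u,-v.

```bash
cat >> h.py <<'E'
C0=np.array([.5155,-.2135]); U=np.array([np.cos(-1.24),np.sin(-1.24)]); W=np.array([-U[1],U[0]])
def press(bot,get_obs,su,sw):
    p=C0+su*.036*U+sw*.039*W; q=quat(-1.24-np.pi)
    bot.reach([*p,.13],q); bot.servo_line([*p,.110],velocity=.1); f0=get_obs()["wrist_force"][2]
    z=.110; peak=0; clicked=False; log=[]
    while z>.089:
        z-=.002 if z>.1025 else (.0003 if clicked or peak>9 else .0005)
        bot.servo_line([*p,z],velocity=.03); o=get_obs(); f=o["wrist_force"][2]-f0; log.append((round(o["position"][2]*1e3,1),round(f,1)))
        if f>20.5: print("FORCE LIMIT"); break
        peak=max(peak,f)
        if not clicked and peak>8 and f<.7*peak: clicked=True; continue
        if clicked and f>6 and f>log[-2][1]+1: break
    bot.servo_line([*p,.13],velocity=.15); print(su,sw,"clicked",clicked,"peak",round(peak,1),"t",get_obs()["time_s"],log); return clicked
E
python3 - <<'E'
from h import *; from workcell import *
press(bot,get_obs,1,1)
E
```

```text
1 1 clicked True peak 10.0 t 25.5667 [(np.float64(108.4), np.float64(-0.8)), (np.float64(106.0), np.float64(-1.2)), (np.float64(103.8), np.float64(-1.1)), (np.float64(101.8), np.float64(-0.8)), (np.float64(101.5), np.float64(-0.9)), (np.float64(101.0), np.float64(-1.1)), (np.float64(100.5), np.float64(-0.1)), (np.float64(100.2), np.float64(1.0)), (np.float64(99.7), np.float64(1.1)), (np.float64(99.3), np.float64(3.2)), (np.float64(98.7), np.float64(3.3)), (np.float64(98.1), np.float64(4.1)), (np.float64(97.7), np.float64(4.8)), (np.float64(97.3), np.float64(5.1)), (np.float64(96.9), np.float64(5.9)), (np.float64(96.6), np.float64(6.4)), (np.float64(96.2), np.float64(7.8)), (np.float64(95.8), np.float64(8.3)), (np.float64(95.4), np.float64(9.3)), (np.float64(95.2), np.float64(10.0)), (np.float64(94.5), np.float64(5.9)), (np.float64(94.2), np.float64(7.9))]
```

The clip clicked: force built to about 11 N, dropped, then rose again at the stop. For the diagonal partner I'll seat slightly firmer (to 9 N after the click) and then look.

```bash
sed -i 's/if clicked and f>6 and f>log\[-2\]\[1\]+1: break/if clicked and f>9: break/; s/z>.1025 else/z>.1015 else/' h.py
python3 - <<'E'
from h import *; from workcell import *
press(bot,get_obs,-1,-1)
np.savez("top4.npz",**vision.read_camera("top")); np.savez("side4.npz",**vision.read_camera("side"))
S=ld("side4.npz"); T=ld("top4.npz")
a=cv2.resize(T["frame"][160:270,115:235],None,fx=4,fy=4,interpolation=cv2.INTER_CUBIC)
b=cv2.resize(S["frame"][185:295,225:305],None,fx=4,fy=4,interpolation=cv2.INTER_CUBIC)
cv2.imwrite("pics/clip2.png",np.hstack([a,b])[:,:800,::-1])
E
```

```text
-1 -1 clicked True peak 14.2 t 31.8083 [(np.float64(108.2), np.float64(0.2)), (np.float64(106.0), np.float64(1.3)), (np.float64(103.9), np.float64(0.8)), (np.float64(101.9), np.float64(1.8)), (np.float64(99.9), np.float64(3.8)), (np.float64(99.5), np.float64(4.6)), (np.float64(99.0), np.float64(5.6)), (np.float64(98.5), np.float64(5.4)), (np.float64(98.0), np.float64(5.9)), (np.float64(97.5), np.float64(6.9)), (np.float64(97.1), np.float64(7.8)), (np.float64(96.6), np.float64(10.2)), (np.float64(96.3), np.float64(10.8)), (np.float64(96.1), np.float64(11.2)), (np.float64(95.8), np.float64(12.1)), (np.float64(95.5), np.float64(12.8)), (np.float64(95.3), np.float64(13.0)), (np.float64(95.0), np.float64(14.2)), (np.float64(94.5), np.float64(7.9)), (np.float64(94.3), np.float64(9.1))]
```

View pics/clip2.png

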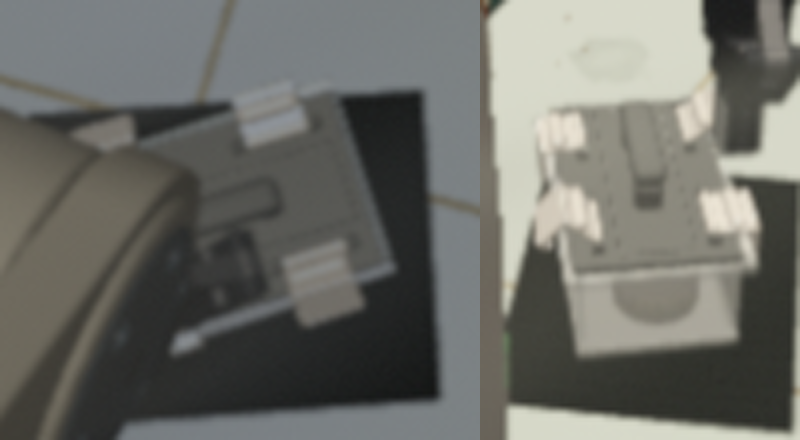

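Two diagonal clips are flat (the far-left and near-right ones in the side crop) and the other two are still up. Next come the remaining two, ending with the arm retracted and a check of all four.

Run:
```python
from h import *; from workcell import *
ok=press(bot,get_obs,1,-1)
ok=ok and press(bot,get_obs,-1,1)
if ok: bot.reach([.42,-.42,.25],quat(-1.24-np.pi))
print(get_obs()["time_s"],get_obs()["wrist_force"])
np.savez("top5.npz",**vision.read_camera("top")); np.savez("side5.npz",**vision.read_camera("side"))
S=ld("side5.npz"); T=ld("top5.npz")
a=cv2.resize(T["frame"][160:270,115:235],None,fx=4,fy=4,interpolation=cv2.INTER_CUBIC)
b=cv2.resize(S["frame"][185:295,225:305],None,fx=4,fy=4,interpolation=cv2.INTER_CUBIC)
cv2.imwrite("pics/clip4.png",np.hstack([a,b])[:,:800,::-1])
```

```text
FORCE LIMIT
1 -1 clicked False peak 19.5 t 39.3083 [(np.float64(108.3), np.float64(0.7)), (np.float64(106.0), np.float64(0.1)), (np.float64(104.0), np.float64(2.4)), (np.float64(101.9), np.float64(1.1)), (np.float64(99.8), np.float64(0.7)), (np.float64(99.5), np.float64(3.6)), (np.float64(99.1), np.float64(4.7)), (np.float64(98.6), np.float64(4.4)), (np.float64(98.0), np.float64(4.4)), (np.float64(97.5), np.float64(4.0)), (np.float64(96.9), np.float64(3.4)), (np.float64(96.5), np.float64(4.8)), (np.float64(96.0), np.float64(5.6)), (np.float64(95.6), np.float64(7.8)), (np.float64(95.2), np.float64(8.0)), (np.float64(94.5), np.float64(4.8)), (np.float64(94.2), np.float64(7.4)), (np.float64(93.8), np.float64(9.6)), (np.float64(93.7), np.float64(11.7)), (np.float64(93.5), np.float64(12.3)), (np.float64(93.3), np.float64(14.1)), (np.float64(93.2), np.float64(15.6)), (np.float64(93.0), np.float64(17.7)), (np.float64(92.9), np.float64(19.5)), (np.float64(92.7), np.float64(21.8))]
39.3083 [-0.21993423 -0.36075902 -0.74738615]
```

View pics/clip4.png

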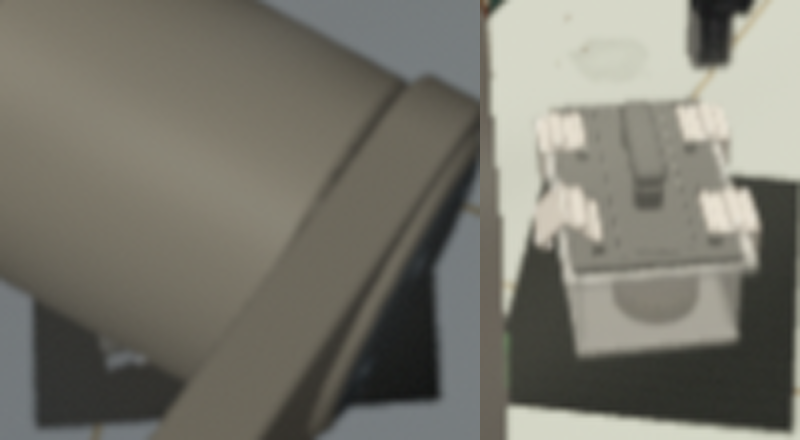

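The third clip did click (the force dropped from 8.0 to 4.8 N at z 94.5 mm, just under my detection threshold). The picture shows it flat. My loop then pressed on to 21.8 N, which is under the 25 N limit. I'll fix the detector before the last clip.

```bash
sed -i 's/peak>8 and f<.7\*peak/peak>6.5 and f<peak-2.2/; s/if clicked and f>9: break/if (clicked and f>9) or (o["position"][2]<.0942 and f>7): break/' h.py
python3 - <<'E'
from h import *; from workcell import *
press(bot,get_obs,-1,1)
bot.reach([.35,-.5,.25],quat(-1.24-np.pi))
print(get_obs()["time_s"])
np.savez("top6.npz",**vision.read_camera("top")); np.savez("side6.npz",**vision.read_camera("side"))
S=ld("side6.npz"); T=ld("top6.npz")
a=cv2.resize(T["frame"][160:270,115:235],None,fx=4,fy=4,interpolation=cv2.INTER_CUBIC)
b=cv2.resize(S["frame"][185:295,225:305],None,fx=4,fy=4,interpolation=cv2.INTER_CUBIC)
cv2.imwrite("pics/clip5.png",np.hstack([a,b])[:,:800,::-1])
E
```

```text
-1 1 clicked False peak 8.2 t 45.15 [(np.float64(108.3), np.float64(0.1)), (np.float64(106.0), np.float64(-1.0)), (np.float64(104.2), np.float64(1.0)), (np.float64(102.0), np.float64(0.9)), (np.float64(99.8), np.float64(0.9)), (np.float64(99.5), np.float64(1.4)), (np.float64(99.1), np.float64(2.7)), (np.float64(98.7), np.float64(4.7)), (np.float64(98.0), np.float64(4.2)), (np.float64(97.4), np.float64(3.2)), (np.float64(96.9), np.float64(3.2)), (np.float64(96.5), np.float64(3.4)), (np.float64(96.1), np.float64(4.6)), (np.float64(95.7), np.float64(5.1)), (np.float64(95.4), np.float64(6.9)), (np.float64(94.6), np.float64(5.5)), (np.float64(94.4), np.float64(7.7)), (np.float64(94.0), np.float64(8.2))]
46.6417
```

View pics/clip5.png

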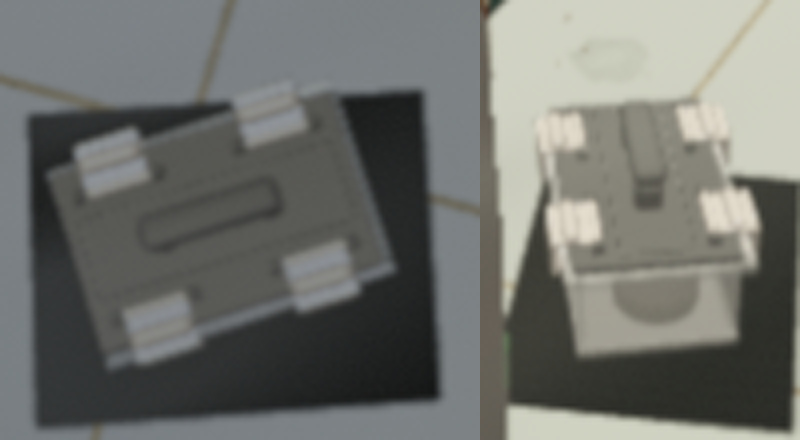

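All four flaps look flat and alike. The last click was weaker in the force log than the others, so I'll do a short low-force probe of that clip. If it is home, contact should start only near z≈95 mm and be stiff.

Run:
```python
from h import *; from workcell import *
p=C0-.036*U+.039*W
bot.reach([*p,.12],quat(-1.24-np.pi)); bot.servo_line([*p,.0975],velocity=.06); f0=get_obs()["wrist_force"][2]
z=.0975
while z>.092:
    z-=.0005; bot.servo_line([*p,z],velocity=.03); o=get_obs(); f=o["wrist_force"][2]-f0; print(round(o["position"][2]*1e3,1),round(f,1))
    if f>10: break
bot.servo_line([*p,.13],velocity=.15); bot.reach([.35,-.5,.25],quat(-1.24-np.pi)); bot.dwell(.3)
print(get_obs()["time_s"]); hand_in()
```

```text
97.3 -0.8
96.6 0.4
96.0 -0.4
95.5 -0.6
95.0 -0.1
94.7 3.0
94.4 8.3
94.1 8.6
93.8 10.8
53.2083
the job is handed in; nothing more can be done
```

The box is closed: the lid is seated in the mouth and all four clips are home. I handed the job in at about 53 s of the 67 s allowed; no verdict was reported.

- **Lid:** I carried it by its handle and shifted it about 1 mm in x and 2.5 mm in y after comparing lid and rim in the same camera. It went down under force watch, and the contact height puts the mat at about 3 mm. The next picture showed the lid square, with all four flaps up.
- **Clips:** I pressed one diagonal pair first, and a picture showed the other two still up, then pressed the remaining two. Measured peaks before the click were about 10, 14, 8 and 7 N.
- **Last checks:** the final pictures show four flat flaps. A light probe of the fourth clip met nothing until z≈94.9 mm, then was stiff, so it is home.

**What didn't go as planned:**
- My detector missed the third clip's click, so the loop pressed on to 21.8 N before stopping. That is harder than needed, but below the 25 N limit.
- It also missed the fourth click. I confirmed that clip from the picture and the probe instead.
- The early position check showed a camera-to-arm offset of about 3 mm, which I corrected for.
- I did not measure whether the box or the bystanders had moved. The box showed no visible shift in the pictures.

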